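# Slide the slate plate out over the ledge's end

### The job

The diner at the rice bowl needs an edge to take the slate plate by. With the fingertips, first push the flat slate plate back on the wooden ledge until its whole long side lies against the back rail, then slide it along the rail towards the rice bowl until about 4 cm of it (a quarter of its length) sticks out past that end of the ledge. Only push it, never lift or tip it, leave it lying flat along the rail, and leave the bowl, shaker, chopstick case and sauce dish where they stand.

Things in the scene. Friction and masses are not known exactly. Their poses are not given: they have to be found in the camera images.
- ledge: Wooden ledge fixed on the table: a board 170 mm deep (its x) and 360 mm long (its y), top surface 50 mm above the table, on two feet. Origin at the centre of its underside, at table height; z up. Along its far side (+x) runs a back rail 12 mm thick, standing 20 mm above the board's top; the rail's inner face is at x = +73 mm. Both ends (y = +180 and y = -180 mm) and the near side (x = -85 mm) are open. It stands turned by up to 0.25 rad.
- plate: Loose dark slate serving plate, a flat rectangle 90 mm wide (its x), 160 mm long (its y), 8 mm thick (its z, up), about 0.2 to 0.4 kg. Origin at the centre of its underside. It lies flat on the ledge, a little askew, 6 mm or more off the rail, wholly on the board; lying against the rail its centre is at x = +28 mm in the ledge's frame.
- bowl: Black round rice bowl, 116 mm across the rim, 65 mm high, loose on the table past one of the ledge's two ends (either one), about 150 mm from it. Origin at the centre of its underside. It marks the end the plate is to stick out from.
- shaker: Glass shaker with a steel cap, 48 mm across, 92 mm high, loose on the table past the other end of the ledge. Origin at the centre of its underside.
- case: Red plastic chopstick case with a sliding lid, 55 mm (its x) by 235 mm (its y) by 22 mm high (24 mm over the lid's ribs), loose on the table in front of the ledge. Origin at the centre of its underside.
- dish: White ceramic sauce dish, 90 mm across, 22 mm high, loose on the table in front of the ledge. Origin at the centre of its underside.
Mind the look-alikes: they are no part of the job. Of the things that look like the bowl, take the one that is nearest to the robot's base at the start.

How it is judged:
On the way, in this order (a step that is already met when the one before it is completed fails the run):
1. the plate lies along the back rail (within 6 mm and 4 degrees), still wholly on the ledge (x of plate in the frame of ledge above 0.022 m and angle between the y axis of plate and the y axis of ledge, either way round below 0.07 rad and z of plate in the frame of ledge between 0.046 and 0.054 m and y of plate in the frame of ledge between -0.1 and 0.1 m), for 0.2 s.
2. the plate has been slid along the rail and sticks out 27 to 53 mm past the ledge's end on the bowl's side (x of plate in the frame of ledge above 0.022 m and angle between the y axis of plate and the y axis of ledge, either way round below 0.07 rad and z of plate in the frame of ledge between 0.046 and 0.054 m and ((y of bowl in the frame of ledge above 0 m and y of plate in the frame of ledge between 0.127 and 0.153 m) or (y of bowl in the frame of ledge below 0 m and y of plate in the frame of ledge between -0.153 and -0.127 m))), for 0.2 s.
At the end, for the whole second after the job is handed in: The plate rests flat and still on the ledge, its long side within 6 mm and 4 degrees of the back rail, with 27 to 53 mm of it sticking out past the ledge's end on the rice bowl's side (all of step 2 and linear speed of plate below 0.01 m/s); the robot touches nothing.
It fails at once if the plate is lifted more than 10 mm, tipped, or dropped off the ledge (z of plate in the frame of ledge above 0.06 m or z of plate in the frame of ledge below 0.036 m or angle between plate's own z axis and vertical above 0.2 rad).
It fails at once if the rice bowl is moved more than 20 mm (distance of bowl from where it was at the start of the episode above 0.02 m).
It fails at once if the shaker is moved more than 20 mm (distance of shaker from where it was at the start of the episode above 0.02 m).
It fails at once if the chopstick case is moved more than 20 mm (distance of case from where it was at the start of the episode above 0.02 m).
It fails at once if the sauce dish is moved more than 20 mm (distance of dish from where it was at the start of the episode above 0.02 m).
It also fails if it takes over 67 s, if anything falls off the work surface, if the arm or the gripper's body presses on something with over 40 N, if the wrist force passes 120 N, or if a joint passes its speed limit or range.

### The arm

A 6-joint arm with a two-finger parallel gripper is mounted at the origin on the work surface. World frame = base frame: x ahead of the robot, y to its left, z up, the work surface at z = 0. Lengths are in m, angles in rad, forces in N, time in s.
With the tool pointing down it reaches from about 0.35 to 0.85 m from the base axis. Payload 8.1 kg.
Tool frame: the origin (TCP) lies midway between the tips of the shut fingers; the grasp point (between the pads) lies 19 mm behind it; z points along the fingers, y is the line along which they close (so a half turn about z gives the same grasp; the last joint's range is limited). The gripper opens to 93 mm and grips with 3 to 60 N. Pads are 15 mm wide; open, the fingers measure 128 mm over their backs; the gripper's body (75 mm by 188 mm) begins 65 mm behind the grasp point.
Start: joints at [-1.248, 0.13, 1.488, -0, 1.523, -0.085], TCP at [0.238, -0.551, 0.219] pointing down, gripper open.
Joint ranges: [-2.96, 2.96], [-0.89, 2.26], [0.02, 2.5], [-1.34, 4.48], [0, 2.73], [-2.66, 2.66]. Speed limits (rad/s): [2.39, 2.39, 2.79, 3.14, 3.14, 3.14].

### API

Orientations are given as a rotation vector (axis times angle).
In Python, from plant import robot, cams gives the robot as it stands. The module is installed in compiled form; this text tells all that it offers.
- The arm moves only by the tool play_rows, never from a script. Its arguments are lists of equal length, an entry for each row: "slide": the shift along the tool's x, y, z scaled (see below), a list of three; "twist": the turn, a rotation vector about the tool's x, y, z scaled (see below), a list of three. A call has exactly 8 rows; each row shifts and turns the commanded pose from where the row before left it, along the tool's axes as they then stand; what a row does not reach is not made up. The controller multiplies each number of a shift by 25 cm and each number of a turn by 60 degrees. A row lasts 1/10 s, in which the tool goes at most 50 mm and 8.59 degrees, less where a joint would pass 70% of its speed; a pose out of reach is approached as far as the arm can. A call with a number of a shift or a turn outside -1 to 1 is refused whole. A call with a gripper value outside its range is refused whole. "fingers" is the closure, from -1 (fully open) to 1 (shut), set as the call begins (left out, the last holds). The fingers move at their own pace and stop on an object; "force" is the grip in N (left out, the last holds). Time passes only in rows, so rows that do not move let the fingers close, or fill a call up. It gives the time, the measured TCP pose, the force, the opening and the grip force at its end, in the units of the state.
- robot.read_state(): the state, without advancing time (a new reading comes with each control period).
- cams.read_camera(name): name is "side" or "top"; returns (picture, depth): 420x560x3 uint8, red, green, blue; 420x560 float32, m along the optical axis (not along the pixel's ray), 0 where there is no reading.
- cams.get_calibration(name): a dict with "fx", "fy", "cx", "cy" (pixels), "world_from_camera" (4x4, takes a point from camera to world coordinates). Camera axes: x right, y down, z forward; pixel columns grow to the right and rows downward; lengths in m; the calibration is good to about 2 mm. A picture is of the moment at which its call begins. get_calibration takes no time and is no camera call.
- robot.close_job(): hands the job in; it is judged then, once.
The state is a dict: "t": time; "q": joint angles; "dq": joint speeds; "joint_torque": joint torques, N m; "tool_pos": TCP position; "orientation": TCP orientation; "force": force on the tool from outside, world axes, zero at the start; "wrist_torque": the same for the moment, N m; "opening": finger opening in m; "gripper_force": force on a finger pad.
Only numpy, scipy, OpenCV 4.12 (cv2) and the standard library are available. Lean on these libraries where they do the work, as an engineer would, in place of code of your own. Each camera call takes 0.05 s, during which the arm holds its last target. There are 200 camera calls.

## Working session

There is one attempt and no reset: what is moved stays moved. The work goes in short steps, Python scripts to look and compute and a tool call to move; the robot and the scene stay as the last step left them, time stands still between calls to the robot, and variables do not carry over. Pictures are saved under pics/ and viewed, at most 10 in all, crops included, and the job is handed in when it is done.

Besides the shell and the picture viewer there is one more tool, called after "Emit:" as name(argument=value, ...) on one line, values as JSON. play_rows: Moves the arm, as the interface text tells. Shifts and turns lie within -1 to 1; 1 stands for 25 cm of shift or 60 degrees of turn. Its arguments: {"type":"object","properties":{"slide":{"type":"array"},"twist":{"type":"array"},"fingers":{"type":"number"},"force":{"type":"number"}},"required":["slide","twist"]}

```bash
mkdir -p pics; ls; python3 - <<'E'
from plant import robot, cams
import cv2, numpy as np
s=robot.read_state(); print(s)
for n in ("top","side"):
    p,d=cams.read_camera(n); np.savez(f"{n}.npz",p=p,d=d); cv2.imwrite(f"pics/{n}0.png",p[:,:,::-1])
    c=cams.get_calibration(n); print(n,{k:np.round(v,3) for k,v in c.items()})
E
```

```text
pics
{'t': 0.0, 'q': array([-1.24842446e+00,  1.31169760e-01,  1.48927678e+00, -2.05368458e-05,
        1.52299275e+00, -8.53895110e-02]), 'dq': array([-0.00029806, -0.00094283, -0.00078301,  0.00082786,  0.00140731,
       -0.00128881]), 'joint_torque': array([-2.83526235e-03, -5.59847867e+01, -4.91760635e+01,  7.65374489e-02,
        3.55943351e-02, -1.07269350e-04]), 'tool_pos': array([ 0.23777099, -0.55025544,  0.21758369]), 'orientation': array([-3.07473102e+00, -6.35712658e-01,  3.74679677e-04]), 'force': array([-0.5460707 ,  0.25643252,  0.1339024 ]), 'wrist_torque': array([-0.00166925, -0.01007588,  0.01112432]), 'gripper_force': 0.0, 'opening': 0.09286311815963676}
top {'fx': np.float64(441.701), 'fy': np.float64(441.701), 'cx': np.float64(273.403), 'cy': np.float64(210.813), 'world_from_camera': array([[ 0.023, -0.994,  0.105,  0.403],
       [-1.   , -0.024, -0.008, -0.083],
       [ 0.01 , -0.105, -0.994,  1.445],
       [ 0.   ,  0.   ,  0.   ,  1.   ]])}
side {'fx': np.float64(464.16), 'fy': np.float64(464.16), 'cx': np.float64(279.491), 'cy': np.float64(209.36), 'world_from_camera': array([[-0.997, -0.058,  0.057,  0.448],
       [-0.079,  0.523, -0.849,  0.949],
       [ 0.02 , -0.85 , -0.526,  0.701],
       [ 0.   ,  0.   ,  0.   ,  1.   ]])}
```

View pics/top0.png

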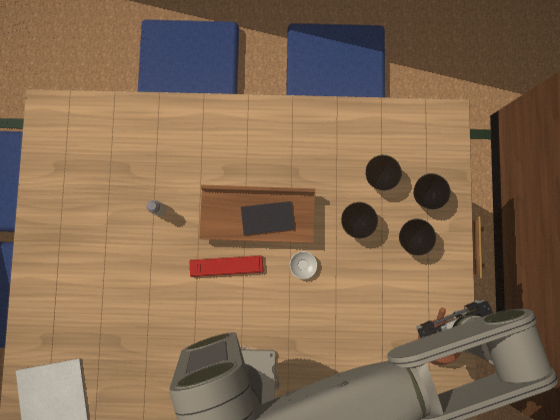

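View pics/side0.png

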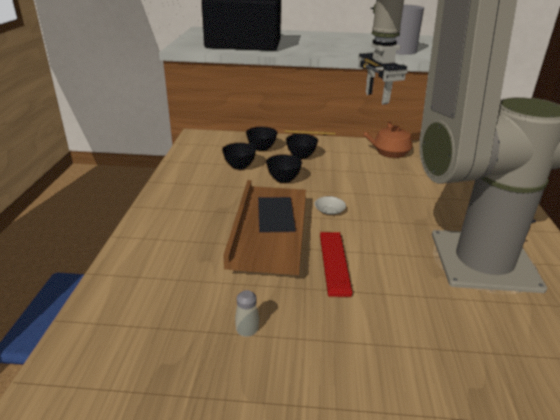

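The top view shows the ledge at px (200–315, 187–243) with its rail on the far side (top). The plate is at (268,218), the shaker at (153,207), the case at (226,266) and the dish at (303,265). All four bowls lie past the ledge's right end (−y), with the nearest ones at (360,220) and (417,237). The side view agrees.

```bash
cat > h.py <<'E'
import numpy as np, cv2
from plant import robot, cams
def cloud(n,d):
    c=cams.get_calibration(n); v,u=np.mgrid[:420,:560]
    P=np.stack([(u-c["cx"])/c["fx"]*d,(v-c["cy"])/c["fy"]*d,d,np.ones_like(d)],-1)
    return (P@c["world_from_camera"].T)[...,:3]
def ray(n,uv,z):
    c=cams.get_calibration(n); T=c["world_from_camera"]; uv=np.atleast_2d(uv)
    r=np.c_[(uv[:,0]-c["cx"])/c["fx"],(uv[:,1]-c["cy"])/c["fy"],np.ones(len(uv))]@T[:3,:3].T
    o=T[:3,3]; return o+r*((z-o[2])/r[:,2])[:,None]
def rect(xy,s=1e4):
    (c,wh,a)=cv2.minAreaRect((np.asarray(xy)[:,:2]*s).astype(np.float32))
    b=cv2.boxPoints((c,wh,a))/s; e=[b[1]-b[0],b[2]-b[1]]
    e=max(e,key=np.linalg.norm); e=e*np.sign(e[1]); yaw=np.arctan2(-e[0],e[1])
    return np.array(c)/s,np.sort(np.array(wh)/s),yaw
def blob(m):
    k,l,st,_=cv2.connectedComponentsWithStats(m.astype(np.uint8)); 
    return l==1+np.argmax(st[1:,4])
def plate(n,p,roi,z=0.058):
    g=p.max(2)<75; m=np.zeros_like(g); x0,x1,y0,y1=roi; m[y0:y1,x0:x1]=g[y0:y1,x0:x1]
    m=blob(m); cs,_=cv2.findContours(m.astype(np.uint8),0,1)
    uv=max(cs,key=cv2.contourArea)[:,0].astype(float)
    return rect(ray(n,uv,z)),m
def inledge(xy,L,yaw):
    c,s=np.cos(yaw),np.sin(yaw); return np.array([[c,s],[-s,c]])@(np.asarray(xy)[:2]-L)
E
python3 - <<'E'
from h import *
t=np.load("top.npz"); p,d=t["p"],t["d"]; C=cloud("top",d)
reg=np.zeros((420,560),bool); reg[180:256,190:325]=1
z=C[...,2]; print("table z",np.median(z[275:300,100:180]))
for nm,a,b in(("rail",.062,.08),("all",.04,.08),("board",.04,.061)):
    m=blob(reg&(z>a)&(z<b)); print(nm,m.sum(),rect(C[m]),np.median(z[m]))
r,m=plate("top",p,(200,315,195,243)); print("plate",r,m.sum(),np.median(z[m]))
print("sat",p[215,225],p[218,268])
for nm,(x0,x1,y0,y1) in dict(b1=(335,380,195,242),b2=(395,440,215,260),sh=(140,165,195,220),case=(185,270,250,280),dish=(285,325,248,283)).items():
    q=C[y0:y1,x0:x1].reshape(-1,3); q=q[q[:,2]>.012]; print(nm,rect(q),q[:,2].max())
E
```

```text
table z -0.00018833309610266635
rail 472 (array([ 0.61914023, -0.04254171]), array([0.01355376, 0.3567457 ]), np.float32(-0.009334661)) 0.0704066476501578
all 6164 (array([ 0.54055674, -0.04231323]), array([0.17072769, 0.36054758]), np.float32(-0.009809902)) 0.05201984073783228
board 5414 (array([ 0.5349041 , -0.04230115]), array([0.15952484, 0.36054966]), np.float32(-0.009001086)) 0.05133664302763297
plate (array([ 0.52602695, -0.07552799]), array([0.08970533, 0.1596113 ]), np.float32(0.13783573)) 1424 0.05819789987307622
sat [134  91  59] [59 54 54]
b1 (array([ 0.49970083, -0.24509797]), array([0.11427961, 0.35982334]), np.float32(0.23327073)) 1.4446074538610914
b2 (array([ 0.47105688, -0.34190708]), array([0.11349143, 0.52295928]), np.float32(0.045331977)) 1.4446074538610914
sh (array([0.47763691, 0.10967124]), array([0.0454799 , 0.41359048]), np.float32(-0.42046514)) 1.4446074538610914
case (array([0.37456418, 0.04220107]), array([0.05473533, 0.25478108]), np.float32(0.08508614)) 1.4446074538610914
dish (array([ 0.3763179 , -0.16429091]), array([0.08714472, 0.14632546]), np.float32(0.22436824)) 1.4446074538610914
```

Emit:
play_rows(slide=[[0,0,0],[0,0,0],[0,0,0],[0.066,-0.159,0],[0.066,-0.159,0],[0.066,-0.159,0],[0.066,-0.159,0],[0.066,-0.159,0]], twist=[[0,0,0.133],[0,0,0.133],[0,0,0.133],[0,0,0],[0,0,0],[0,0,0],[0,0,0],[0,0,0]], fingers=-1)

```text
t: 0.9
tool_pos: [0.3226, -0.3511, 0.2181]
orientation: [-3.141, 0.016, 0.001]
force: [1.0, -0.9, 0.4]
opening: 0.0931
gripper_force: 0.0
```

Emit:
play_rows(slide=[[0.066,-0.159,0],[0.066,-0.159,0],[0.066,-0.159,0],[0.066,-0.159,0],[0.066,-0.159,0],[0.066,-0.159,0],[0.066,-0.159,0],[0,0,0]], twist=[[0,0,0],[0,0,0],[0,0,0],[0,0,0],[0,0,0],[0,0,0],[0,0,0],[0,0,0]])

```text
t: 1.7
tool_pos: [0.4417, -0.0714, 0.2183]
orientation: [-3.14, 0.007, -0.0]
force: [-0.6, -1.5, 0.5]
opening: 0.093
gripper_force: 0.0
```

```bash
cat >> h.py <<'E'
from scipy.spatial.transform import Rotation as R
L=np.array([.5405,-.0424]); YAW=-.0095
def tool():
    s=robot.read_state(); M=R.from_rotvec(s["orientation"]).as_matrix()
    print("t",round(s["t"],2),"pos",s["tool_pos"].round(4),"yaw",round(np.arctan2(M[1,0],M[0,0]),4),"z",M[:,2].round(3),"F",s["force"].round(1),"ledge xy",inledge(s["tool_pos"],L,YAW).round(4)); return s,M
E
python3 -c "
from h import *; tool()"
```

```text
t 1.7 pos [ 0.4417 -0.0714  0.2183] yaw -0.0045 z [ 0.     0.002 -1.   ] F [-0.6 -1.5  0.5] ledge xy [-0.0985 -0.0299]
```

Emit:
play_rows(slide=[[0,0,0.1],[0,0,0.12],[0,0,0.12],[0,0,0.12],[0,0,0.1],[0,0,0.06],[0,0,0.025],[0,0,0]], twist=[[0,0,0],[0,0,0],[0,0,0],[0,0,0],[0,0,0],[0,0,0],[0,0,0],[0,0,0]])

```text
t: 2.5
tool_pos: [0.4398, -0.076, 0.0565]
orientation: [-3.141, 0.016, 0.003]
force: [-1.5, 0.4, 0.7]
opening: 0.093
gripper_force: 0.0
```

```bash
python3 - <<'E'
from h import *; tool()
p,d=cams.read_camera("side"); q=p[110:290,200:380]; cv2.imwrite("pics/side1.png",cv2.resize(q[:,:,::-1],None,fx=3.3,fy=3.3)[:600])
E
```

```text
t 2.5 pos [ 0.4398 -0.076   0.0565] yaw -0.0105 z [-0.002  0.    -1.   ] F [-1.5  0.4  0.7] ledge xy [-0.1004 -0.0346]
```

View pics/side1.png

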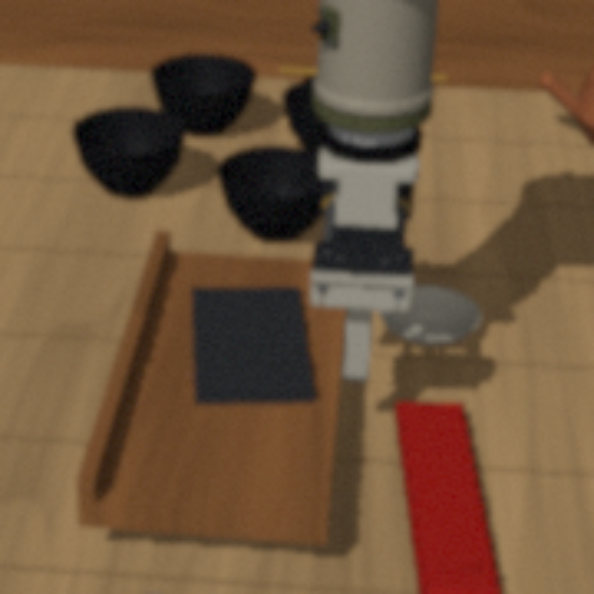

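The fingertip (px 355,378 in the crop) hangs just in front of the board's near edge at plate height, with the plate clear at (250,345). I'll lower slightly and push towards the rail.

Emit:
play_rows(slide=[[0,0,0.01],[0.032,0,0],[0.032,0,0],[0.032,0,0],[0.032,0,0],[0.032,0,0],[0.032,0,0],[0.032,0,0]], twist=[[0,0,0],[0,0,0],[0,0,0],[0,0,0],[0,0,0],[0,0,0],[0,0,0],[0,0,0]])

```text
t: 3.35
tool_pos: [0.4973, -0.0764, 0.0547]
orientation: [3.141, -0.016, -0.001]
force: [-2.3, 1.0, 1.2]
opening: 0.0929
gripper_force: 1.0
```

```bash
python3 - <<'E'
from h import *; tool()
p,d=cams.read_camera("top"); r,m=plate("top",p,(200,315,193,243)); print(r,m.sum(),inledge(r[0],L,YAW))
E
```

```text
t 3.35 pos [ 0.4973 -0.0764  0.0547] yaw -0.01 z [-0.001 -0.    -1.   ] F [-2.3  1.   1.2] ledge xy [-0.0429 -0.0344]
(array([ 0.50340664, -0.01403663]), array([0.03851217, 0.12539866]), np.float32(1.296129)) 142 [-0.03736113  0.02800971]
```

Emit:
play_rows(slide=[[0.012,0,0.004],[0.012,0,0],[0.012,0,0],[0.012,0,0],[0.012,0,0],[0.008,0,0],[0,0,0],[0,0,0]], twist=[[0,0,0],[0,0,0],[0,0,0],[0,0,0],[0,0,0],[0,0,0],[0,0,0],[0,0,0]])

```text
t: 4.2
tool_pos: [0.5112, -0.0764, 0.0535]
orientation: [-3.141, 0.016, 0.009]
force: [-15.2, 0.5, 10.9]
opening: 0.0929
gripper_force: 7.4
```

```bash
python3 - <<'E'
from h import *; tool()
p,d=cams.read_camera("side"); q=p[110:290,200:380]; cv2.imwrite("pics/side2.png",cv2.resize(q[:,:,::-1],None,fx=3.3,fy=3.3)[:600])
E
```

```text
t 4.2 pos [ 0.5112 -0.0764  0.0535] yaw -0.0102 z [-0.006  0.001 -1.   ] F [-15.2   0.5  10.9] ledge xy [-0.029  -0.0342]
```

View pics/side2.png

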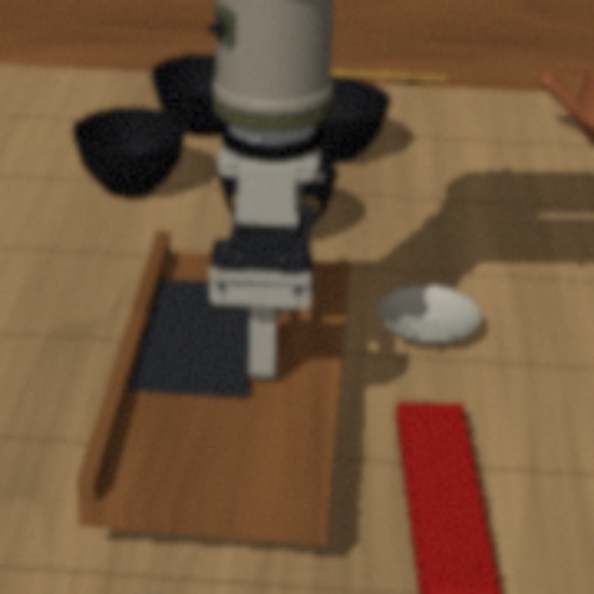

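The plate lies along the rail (crop px 130–165 by 280–390), pressed at 15 N. The other items are undisturbed. I'll back off, lift, move aside and check from above.

Emit:
play_rows(slide=[[-0.04,0,0],[-0.05,0,0],[0,0,-0.12],[0,0,-0.16],[0,-0.18,0],[0,-0.18,0],[0,-0.18,0],[0,-0.18,0]], twist=[[0,0,0],[0,0,0],[0,0,0],[0,0,0],[0,0,0],[0,0,0],[0,0,0],[0,0,0]])

```text
t: 5.05
tool_pos: [0.4933, 0.1053, 0.1245]
orientation: [-3.141, 0.017, -0.003]
force: [1.6, -0.9, -0.6]
opening: 0.0929
gripper_force: 0.0
```

```bash
python3 - <<'E'
from h import *; s,_=tool(); print(s["q"].round(3))
p,d=cams.read_camera("top"); cv2.imwrite("pics/top2.png",p[150:300,140:400,::-1]); r,m=plate("top",p,(200,330,191,243)); print(r,m.sum(),inledge(r[0],L,YAW),r[2]-YAW)
p,d=cams.read_camera("side"); r,m=plate("side",p,(236,312,185,235)); print(r,m.sum(),inledge(r[0],L,YAW),r[2]-YAW)
E
```

```text
t 5.05 pos [0.4933 0.1053 0.1245] yaw -0.0106 z [ 0.002  0.    -1.   ] F [ 1.6 -0.9 -0.6] ledge xy [-0.0486  0.1473]
[ 0.109 -0.066  1.864  0.     1.342  1.69 ]
(array([ 0.56591011, -0.08129102]), array([0.09207386, 0.15866079]), np.float32(-0.017183024)) 1442 [ 0.02577842 -0.03864787] -0.0076830247
(array([ 0.53905635, -0.0956595 ]), array([0.15033469, 0.26535549]), np.float32(-0.0052667335)) 1526 [-0.00093763 -0.05327081] 0.004233266
```

View pics/top2.png

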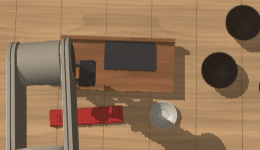

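From above, the plate is square to the rail (crop px 104–155 by 40–70), at ledge x ≈ 0.026, y ≈ −0.039, angle 0.008 rad. Nothing else has moved. Next I'll turn the gripper 30° so that one finger guides the long side and the other pushes the end.

Emit:
play_rows(slide=[[0.033,0.125,0],[0.033,0.125,0],[0.033,0.125,0],[0.033,0.125,0],[0,0,0],[0,0,0],[0,0,0],[0,0,0]], twist=[[0,0,0],[0,0,0],[0,0,0],[0,0,0],[0,0,0.125],[0,0,0.125],[0,0,0.125],[0,0,0.125]])

```text
t: 5.95
tool_pos: [0.5249, -0.0227, 0.124]
orientation: [3.028, -0.838, 0.001]
force: [-0.2, -1.0, 1.0]
opening: 0.0928
gripper_force: 0.0
```

Emit:
play_rows(slide=[[0,0,0],[0,0,0.06],[0,0,0.08],[0,0,0.05],[0,0,0.04],[0,0,0.02],[0,0,0.01],[0,0,0]], twist=[[0,0,0],[0,0,0],[0,0,0],[0,0,0],[0,0,0],[0,0,0],[0,0,0],[0,0,0]])

```text
t: 6.75
tool_pos: [0.5249, -0.0217, 0.0589]
orientation: [3.031, -0.828, 0.0]
force: [-0.0, -0.6, 0.1]
opening: 0.0928
gripper_force: 0.0
```

```bash
python3 - <<'E'
from h import *; s,_=tool(); print(s["q"].round(3))
p,d=cams.read_camera("side"); q=p[110:290,200:380]; cv2.imwrite("pics/side3.png",cv2.resize(q[:,:,::-1],None,fx=3.3,fy=3.3)[:600])
E
```

```text
t 6.75 pos [ 0.5249 -0.0217  0.0589] yaw -0.5332 z [ 0. -0. -1.] F [-0.  -0.6  0.1] ledge xy [-0.0158  0.0206]
[-0.139  0.069  1.857 -0.     1.216  1.965]
```

View pics/side3.png

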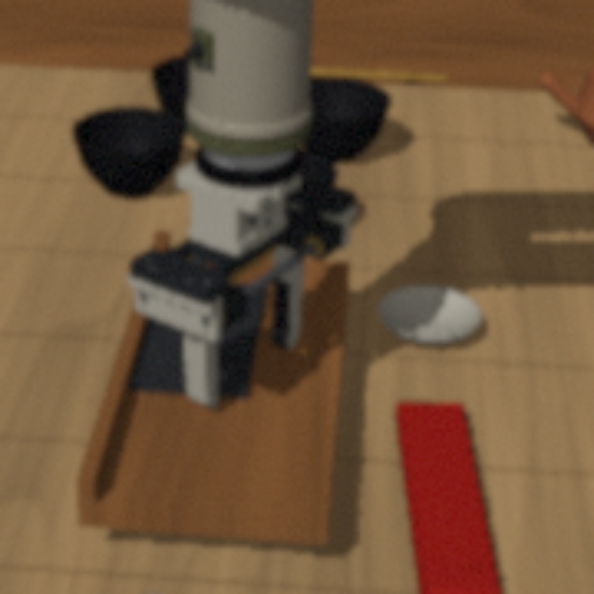

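The two fingers straddle the plate's corner with clearance: the end-pushing one is at crop px (200,400), the long-side guide at (287,345). I'll lower to plate height and touch the long side.

Emit:
play_rows(slide=[[0,0,0.01],[0,0,0.01],[0.013,-0.007,0],[0.013,-0.007,0],[0.013,-0.007,0],[0,0,0],[0,0,0],[0,0,0]], twist=[[0,0,0],[0,0,0],[0,0,0],[0,0,0],[0,0,0],[0,0,0],[0,0,0],[0,0,0]])

```text
t: 7.6
tool_pos: [0.5358, -0.0221, 0.0538]
orientation: [3.03, -0.828, -0.0]
force: [-0.4, -0.7, 0.5]
opening: 0.093
gripper_force: 0.0
```

```bash
python3 -c "
from h import *; tool()"
```

```text
t 7.6 pos [ 0.5358 -0.0221  0.0538] yaw -0.5336 z [-0.  0. -1.] F [-0.4 -0.7  0.5] ledge xy [-0.0049  0.0203]
```

Emit:
play_rows(slide=[[0.004,-0.002,0],[0.02,0.035,0],[0.02,0.035,0],[0.02,0.035,0],[0.02,0.035,0],[0.02,0.035,0],[0.02,0.035,0],[0,0,0]], twist=[[0,0,0],[0,0,0],[0,0,0],[0,0,0],[0,0,0],[0,0,0],[0,0,0],[0,0,0]])

```text
t: 8.4
tool_pos: [0.5361, -0.0843, 0.054]
orientation: [3.029, -0.83, 0.001]
force: [-0.3, 0.1, 0.7]
opening: 0.093
gripper_force: 0.0
```

```bash
python3 - <<'E'
from h import *; tool()
p,d=cams.read_camera("side"); q=p[110:290,200:380]; cv2.imwrite("pics/side4.png",cv2.resize(q[:,:,::-1],None,fx=3.3,fy=3.3)[:600])
E
```

```text
t 8.4 pos [ 0.5361 -0.0843  0.054 ] yaw -0.5351 z [ 0.    -0.001 -1.   ] F [-0.3  0.1  0.7] ledge xy [-0.004  -0.0419]
```

View pics/side4.png

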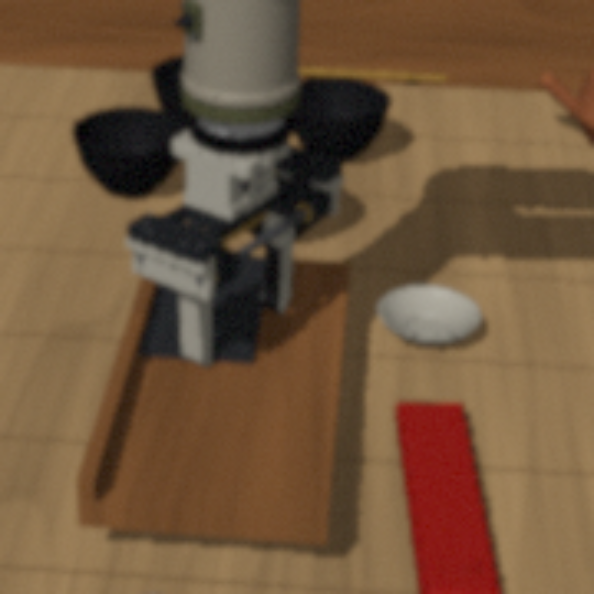

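The plate has slid towards the bowl and still lies along the rail, with the finger on its end at crop px (200,355).

Emit:
play_rows(slide=[[0.014,0.02,0],[0.012,0.021,0],[0.012,0.021,0],[0.012,0.021,0],[0.012,0.021,0],[0.012,0.021,0],[0.008,0.014,0],[0,0,0]], twist=[[0,0,0],[0,0,0],[0,0,0],[0,0,0],[0,0,0],[0,0,0],[0,0,0],[0,0,0]])

```text
t: 9.25
tool_pos: [0.536, -0.1239, 0.0538]
orientation: [3.03, -0.829, 0.0]
force: [-1.8, -0.7, 0.2]
opening: 0.0932
gripper_force: 0.8
```

```bash
python3 - <<'E'
from h import *; tool()
p,d=cams.read_camera("top"); 
c=cams.get_calibration("top")
C=cloud("top",d); g=(p.max(2)<75)&(C[...,2]>.05)&(C[...,2]<.064)
g[:,:255]=0; g[:, 345:]=0; g[:190]=0; g[235:]=0
q=C[g]; a=np.array([inledge(v,L,YAW) for v in q]); print(len(a),np.percentile(a[:,0],[1,50,99]),np.percentile(a[:,1],[0,.5,1,50,99,100]))
E
```

```text
t 9.25 pos [ 0.536  -0.1239  0.0538] yaw -0.5343 z [-0.    -0.001 -1.   ] F [-1.8 -0.7  0.2] ledge xy [-0.0038 -0.0815]
139 [-0.0468238   0.00976454  0.06370949] [-0.27494911 -0.27326145 -0.27215584 -0.19600482 -0.04806022 -0.04792572]
```

Emit:
play_rows(slide=[[0.008,0.014,0],[0.008,0.014,0],[0,0,0],[0,0,0],[-0.034,-0.026,0],[-0.034,-0.026,0],[0,0,-0.12],[0,0,-0.2]], twist=[[0,0,0],[0,0,0],[0,0,0],[0,0,0],[0,0,0],[0,0,0],[0,0,0],[0,0,0]])

```text
t: 10.1
tool_pos: [0.5245, -0.109, 0.1307]
orientation: [-3.03, 0.827, 0.013]
force: [0.3, -0.8, -0.0]
opening: 0.0931
gripper_force: 0.0
```

Emit:
play_rows(slide=[[-0.1,-0.173,0],[-0.1,-0.173,0],[-0.1,-0.173,0],[-0.1,-0.173,0],[0,0,0],[0,0,0],[0,0,0],[0,0,0]], twist=[[0,0,0],[0,0,0],[0,0,0],[0,0,0],[0,0,0],[0,0,0],[0,0,0],[0,0,0]])

```text
t: 10.9
tool_pos: [0.5298, 0.0875, 0.1339]
orientation: [3.03, -0.831, 0.0]
force: [0.4, -1.0, -0.5]
opening: 0.0928
gripper_force: 0.0
```

```bash
python3 - <<'E'
from h import *; s,_=tool(); print(s["q"].round(3))
p,d=cams.read_camera("top"); q=p[160:270,180:400]; cv2.imwrite("pics/top5.png",cv2.resize(q[:,:,::-1],None,fx=3,fy=3)); r,m=plate("top",p,(240,335,191,236)); print(r,m.sum(),inledge(r[0],L,YAW),r[2]-YAW)
z=cloud("top",d)[...,2]; print("z",np.percentile(z[m],[5,50,95]))
E
```

```text
t 10.9 pos [0.5298 0.0875 0.1339] yaw -0.5352 z [ 0. -0. -1.] F [ 0.4 -1.  -0.5] ledge xy [-0.0119  0.1298]
[ 0.068  0.017  1.764 -0.     1.36   2.174]
(array([ 0.56493081, -0.17587427]), array([0.09238312, 0.15749746]), np.float32(-0.016629407)) 1415 [ 0.02569769 -0.13323616] -0.0071294075
z [0.05303604 0.05834687 0.06344263]
```

View pics/top5.png

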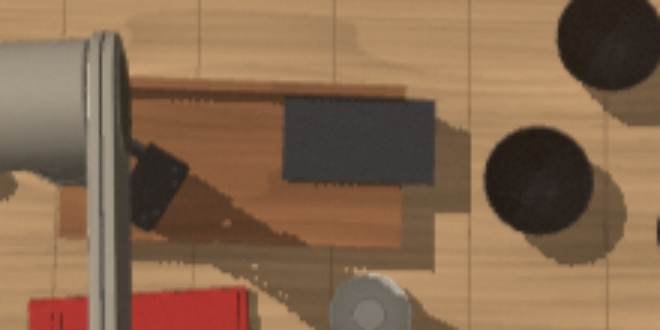

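From above, the plate lies flat along the rail (crop px 283–435 by 98–184) and sticks out about 33 mm. It needs roughly 6 mm more to reach 4 cm, so I'll nudge it the same way.

Emit:
play_rows(slide=[[0.1,0.173,0],[0.1,0.173,0],[0.1,0.173,0],[0.1,0.173,0],[0,0,0],[0,0,0.1],[0,0,0.1],[0,0,0.06]], twist=[[0,0,0],[0,0,0],[0,0,0],[0,0,0],[0,0,0],[0,0,0],[0,0,0],[0,0,0]])

```text
t: 11.75
tool_pos: [0.5266, -0.1115, 0.0668]
orientation: [-3.029, 0.831, 0.004]
force: [-0.8, -0.3, -0.4]
opening: 0.0927
gripper_force: 0.0
```

```bash
python3 -c "
from h import *; tool()"
```

```text
t 11.75 pos [ 0.5266 -0.1115  0.0668] yaw -0.5356 z [-0.002  0.001 -1.   ] F [-0.8 -0.3 -0.4] ledge xy [-0.0132 -0.0692]
```

Emit:
play_rows(slide=[[0,0,0.04],[0,0,0.02],[0,0,0],[0.014,-0.008,0],[0.016,-0.009,0],[0.01,0.017,0],[0.01,0.017,0],[0,0,0]], twist=[[0,0,0],[0,0,0],[0,0,0],[0,0,0],[0,0,0],[0,0,0],[0,0,0],[0,0,0]])

```text
t: 12.55
tool_pos: [0.5363, -0.1213, 0.0539]
orientation: [-3.03, 0.829, 0.002]
force: [-4.2, 1.0, -0.3]
opening: 0.0931
gripper_force: 1.9
```

```bash
python3 -c "
from h import *; tool()"
```

```text
t 12.55 pos [ 0.5363 -0.1213  0.0539] yaw -0.534 z [-0.001  0.    -1.   ] F [-4.2  1.  -0.3] ledge xy [-0.0035 -0.0789]
```

Emit:
play_rows(slide=[[0.008,0.014,0],[0.008,0.014,0],[0.008,0.014,0],[0.008,0.014,0],[0.002,0.003,0],[0,0,0],[0,0,0],[0,0,0]], twist=[[0,0,0],[0,0,0],[0,0,0],[0,0,0],[0,0,0],[0,0,0],[0,0,0],[0,0,0]])

```text
t: 13.35
tool_pos: [0.5343, -0.1368, 0.0529]
orientation: [-3.029, 0.828, 0.008]
force: [-9.5, 5.6, 1.8]
opening: 0.093
gripper_force: 6.6
```

Emit:
play_rows(slide=[[-0.034,-0.026,0],[-0.034,-0.026,0],[0,0,-0.12],[0,0,-0.2],[-0.1,-0.173,0],[-0.1,-0.173,0],[-0.1,-0.173,0],[-0.1,-0.173,0]], twist=[[0,0,0],[0,0,0],[0,0,0],[0,0,0],[0,0,0],[0,0,0],[0,0,0],[0,0,0]])

```text
t: 14.15
tool_pos: [0.5307, 0.0838, 0.1351]
orientation: [-3.029, 0.828, -0.005]
force: [-0.3, -0.3, -0.0]
opening: 0.0933
gripper_force: 0.0
```

Emit:
play_rows(slide=[[0,0,0],[0,0,0],[0,0,0],[0,0,0],[0,0,0],[0,0,0],[0,0,0],[0,0,0]], twist=[[0,0,0],[0,0,0],[0,0,0],[0,0,0],[0,0,0],[0,0,0],[0,0,0],[0,0,0]])

```text
t: 14.95
tool_pos: [0.5303, 0.0811, 0.1339]
orientation: [-3.03, 0.829, -0.0]
force: [0.0, -0.7, -0.4]
opening: 0.0931
gripper_force: 0.0
```

```bash
python3 - <<'E'
from h import *; s,_=tool()
p,d=cams.read_camera("top"); q=p[160:270,180:400]; cv2.imwrite("pics/top6.png",cv2.resize(q[:,:,::-1],None,fx=3,fy=3)); r,m=plate("top",p,(240,338,191,236)); print(r,m.sum(),inledge(r[0],L,YAW),r[2]-YAW)
z=cloud("top",d)[...,2]; print("z",np.percentile(z[m],[5,50,95]))
E
```

```text
t 14.95 pos [0.5303 0.0811 0.1339] yaw -0.5343 z [ 0. -0. -1.] F [ 0.  -0.7 -0.4] ledge xy [-0.0114  0.1234]
(array([ 0.56184736, -0.18097493]), array([0.09227057, 0.15788596]), np.float32(0.024843175)) 1444 [ 0.02266284 -0.13836588] 0.034343176
z [0.05295503 0.05840503 0.06330973]
```

View pics/top6.png

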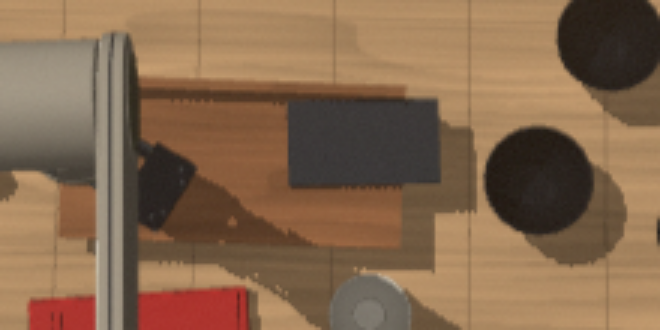

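The nudge brought the plate to y ≈ −0.138, but its trailing end swung about 5 mm off the rail (angle about 0.035 rad). I'll square it again with the two-finger push used at the start.

Emit:
play_rows(slide=[[0,0,0],[0,0,0],[0,0,0],[0,0,0],[-0.029,0.169,0],[-0.029,0.169,0],[-0.029,0.169,0],[-0.029,0.169,0]], twist=[[0,0,-0.125],[0,0,-0.125],[0,0,-0.125],[0,0,-0.125],[0,0,0],[0,0,0],[0,0,0],[0,0,0]])

```text
t: 15.8
tool_pos: [0.4991, -0.0886, 0.134]
orientation: [3.141, -0.015, 0.001]
force: [1.0, 0.2, -0.5]
opening: 0.0933
gripper_force: 0.0
```

Emit:
play_rows(slide=[[-0.029,0.169,0],[-0.029,0.169,0],[0,0,0],[0,0,0.1],[0,0,0.1],[0,0,0.08],[0,0,0],[0,0,0]], twist=[[0,0,0],[0,0,0],[0,0,0],[0,0,0],[0,0,0],[0,0,0],[0,0,0],[0,0,0]])

```text
t: 16.6
tool_pos: [0.4842, -0.1711, 0.0641]
orientation: [-3.141, 0.015, 0.001]
force: [0.7, -0.5, 0.5]
opening: 0.0932
gripper_force: 0.0
```

```bash
python3 -c "
from h import *; tool()"
```

```text
t 16.6 pos [ 0.4842 -0.1711  0.0641] yaw -0.0096 z [-0.001  0.    -1.   ] F [ 0.7 -0.5  0.5] ledge xy [-0.0551 -0.1292]
```

Emit:
play_rows(slide=[[0,0,0.02],[0,0,0.021],[0,0,0],[0.02,0,0],[0.02,0,0],[0.02,0,0],[0.01,0,0],[0,0,0]], twist=[[0,0,0],[0,0,0],[0,0,0],[0,0,0],[0,0,0],[0,0,0],[0,0,0],[0,0,0]])

```text
t: 17.4
tool_pos: [0.5022, -0.1718, 0.0537]
orientation: [3.141, -0.015, 0.0]
force: [0.6, 0.4, 0.8]
opening: 0.0928
gripper_force: 0.0
```

Emit:
play_rows(slide=[[0.01,0,0],[0.01,0,0],[0.008,0,0],[0.008,0,0],[0.006,0,0],[0.006,0,0],[0,0,0],[0,0,0]], twist=[[0,0,0],[0,0,0],[0,0,0],[0,0,0],[0,0,0],[0,0,0],[0,0,0],[0,0,0]])

```text
t: 18.2
tool_pos: [0.5101, -0.1716, 0.0532]
orientation: [-3.14, 0.016, 0.012]
force: [-19.3, 1.4, 14.7]
opening: 0.093
gripper_force: 9.8
```

```bash
python3 -c "
from h import *; tool()"
```

```text
t 18.2 pos [ 0.5101 -0.1716  0.0532] yaw -0.0101 z [-0.008  0.001 -1.   ] F [-19.3   1.4  14.7] ledge xy [-0.0292 -0.1295]
```

Contact is firm at TCP x = −0.0292, the same as the first flush contact. I'll back off, lift and check.

Emit:
play_rows(slide=[[-0.02,0,0],[-0.04,0,0],[-0.04,0,0],[0,0,-0.12],[0,0,-0.2],[0,-0.18,0],[0,-0.18,0],[0,-0.18,0]], twist=[[0,0,0],[0,0,0],[0,0,0],[0,0,0],[0,0,0],[0,0,0],[0,0,0],[0,0,0]])

```text
t: 19.0
tool_pos: [0.4898, -0.0358, 0.1343]
orientation: [3.141, -0.018, 0.003]
force: [1.0, 0.0, -0.6]
opening: 0.0926
gripper_force: 0.0
```

Emit:
play_rows(slide=[[0,-0.18,0],[0,-0.18,0],[0,0,0],[0,0,0],[0,0,0],[0,0,0],[0,0,0],[0,0,0]], twist=[[0,0,0],[0,0,0],[0,0,0],[0,0,0],[0,0,0],[0,0,0],[0,0,0],[0,0,0]])

```text
t: 19.8
tool_pos: [0.491, 0.0524, 0.1336]
orientation: [3.142, -0.018, -0.0]
force: [-0.2, -0.6, 0.2]
opening: 0.0926
gripper_force: 0.0
```

```bash
python3 - <<'E'
from h import *; s,_=tool()
p,d=cams.read_camera("top"); q=p[160:290,130:400]; cv2.imwrite("pics/top7.png",cv2.resize(q[:,:,::-1],None,fx=2.8,fy=2.8)); r,m=plate("top",p,(240,338,191,236)); print(r,m.sum(),inledge(r[0],L,YAW),r[2]-YAW)
z=cloud("top",d)[...,2]; print("z",np.percentile(z[m],[5,50,95]))
E
```

```text
t 19.8 pos [0.491  0.0524 0.1336] yaw -0.0116 z [-0. -0. -1.] F [-0.2 -0.6  0.2] ledge xy [-0.0504  0.0943]
(array([ 0.56487471, -0.18131724]), array([0.0928175, 0.1578824]), np.float32(0.010827647)) 1435 [ 0.0256933  -0.13867941] 0.020327646
z [0.05309757 0.05833219 0.06319911]
```

View pics/top7.png

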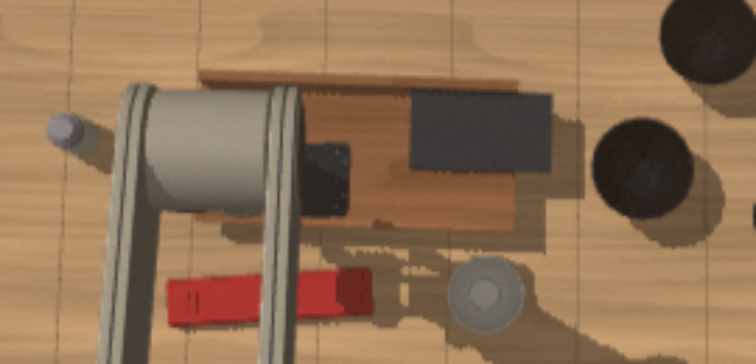

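The plate lies flush along the rail again (px 411–552 by 92–172). It measures x = 0.0257, the same as the earlier flush reading, and y = −0.139, so about 39 mm sticks out. The bowl, shaker, case and dish look unmoved, and the arm touches nothing.

```bash
python3 -c "
from plant import robot; print(robot.close_job())"
```

```text
the job is handed in; nothing more can be done
None
```

The job is handed in with no verdict returned: by my last camera measurement the slate plate lies flat along the back rail with about 39 mm sticking out past the ledge's rice-bowl end, and the bowl, shaker, chopstick case and sauce dish look unmoved.

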